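# Power up the bench supply

### The arm

A 6-joint arm with a two-finger parallel gripper is mounted at the origin on the work surface. World frame = base frame: x ahead of the robot, y to its left, z up, the work surface at z = 0. Lengths are in m, angles in rad, forces in N, time in s.
With the tool pointing down it reaches from about 0.4 to 0.825 m from the base axis. Payload 7 kg.
Tool frame: the origin (TCP) lies at the centre of the arm's flange, where the gripper is bolted on; the fingertips stand 178 mm ahead of it and the grasp point (between the pads) lies 159 mm ahead of it; x points along the fingers, z is the direction in which the jaws open and shut, and the axes are right-handed (so a half turn about x gives the same grasp; the last joint's range is limited). The gripper opens to 88 mm and grips with 3 to 60 N. Pads are 19 mm wide; open, the fingers measure 130 mm over their backs; the gripper's body (78 mm by 193 mm) begins 47 mm behind the grasp point.
Start: joints at [1.449, 0.359, 0.012, 0, -1.224, -0.288], TCP at [0.269, 0.619, 0.405] pointing down, gripper open.
Joint ranges: [-3.07, 3.07], [-1.43, 2.12], [-1.02, 1.25], [-3.03, 1.67], [-3.05, -0], [-3.03, 3.03]. Speed limits (rad/s): [2.39, 2.39, 3.01, 3.14, 3.14, 3.14].

### API

Orientations are given as [roll, pitch, yaw] about the fixed x, y, z axes, in that order (R = Rz(yaw) Ry(pitch) Rx(roll)).
In Python, from station import telemetry, optics, job_done, finder gives the robot as it stands.
- The arm moves only by the tool play_rows, never from a script. Its argument "steps" is a list of rows, each an object of numbers: "gripper": the opening, from 0 (shut) to 1 (fully open); "tx", "ty", "tz": the shift along the tool's x, y, z in units of 25 mm (1.0 is 25 mm); "ax", "ay", "az": the turn, a rotation vector about the tool's x, y, z in units of 6 degrees (1.0 is 6 degrees). In form: [{"gripper": .., "tx": .., "ty": .., "tz": .., "ax": .., "ay": .., "az": ..}, ...]. A call has 1 to 20 rows; each row shifts and turns the commanded pose from where the row before left it, along the tool's axes as they then stand; what a row does not reach is not made up. A row lasts 1/12 s, in which the tool goes at most 41.7 mm and 7.16 degrees, less where a joint would pass 70% of its speed; a pose out of reach is approached as far as the arm can. A call is refused whole if a number of a shift passes 1 or a number of a turn 1, either way. A call with a gripper value outside its range is refused whole. The fingers move at their own pace and stop on an object; "newtons" is the grip in N (left out, the last holds). Time passes only in rows, so rows that do not move let the fingers close. It gives the time, the measured TCP pose, the force and the opening at its end, in the units of the state.
- telemetry.get_state(): the state, without advancing time (a new reading comes with each control period).
- optics.grab_frame(name): name is "scene" or "top"; returns the picture (420x560x3 uint8, red, green, blue); there is no depth.
- optics.calibration(name): a dict with "fx", "fy", "cx", "cy" (pixels), "T" (4x4, takes a point from camera to world coordinates). Camera axes: x right, y down, z forward; pixel columns grow to the right and rows downward; lengths in m; the calibration is good to about 2 mm. A picture is of the moment at which its call begins. calibration takes no time and is no camera call.
- job_done(): hands the job in, once; it reports no verdict.
Trained networks look in the newest picture that a camera, given by its name, has taken for a name from the list of things; names that differ only in an ending like _2 or _b are one class to them, and where a whole thing is asked for, a point or a joint stands for the part that bears it (a point fixed in the world has none). Each returns a list of dicts, best first, with "confidence" (0 to 1); they miss things now and then, are a little off and sometimes report something else, mostly with a low value. They report only what shows in the picture. A call takes as long as a camera call.
- finder.look_for(query, camera): "extent" ([left, top, right, bottom] in pixels, round what is visible of it).
- finder.silhouettes(query, camera): "pixels" (420x560 bool, what is visible of it) and "extent" ([left, top, right, bottom] in pixels, round what is visible of it).
- finder.pinpoint(query, camera): "location" ([row, column] in pixels: a listed point, or the origin of a listed thing).
The state is a dict: "t": time; "q": joint angles; "qd": joint speeds; "joint_efforts": joint torques, N m; "eef_pos": TCP position; "ee_rot": TCP orientation; "force": force on the tool from outside, world axes, zero at the start; "moment": the same for the moment, N m; "width": finger opening in m.
Only numpy, scipy, OpenCV 4.12 (cv2) and the standard library are available. Lean on these libraries where they do the work, as an engineer would, in place of code of your own. Each camera call takes 0.05 s, during which the arm holds its last target.

### The job

Power up the bench supply: push its orange range lever away from its start, through the first click and on to the second stop at the far end of its slot, and only then press the green output button all the way down and let it come back up. Leave the red cut-off button unpressed, do not bring the lever back, and leave the small jar, the breadboard and the screwdriver where they are.

Things in the scene. Friction and masses are not known exactly. Their poses are not given: they have to be found in the camera images.
- console: Grey box-shaped bench supply, 200 (x) by 300 (y) by 60 mm high, fixed to the table. Origin at the centre of its underside; z up. All controls stand on its flat top (z = 60 mm). Along its far (+x) edge, at its x = 80 mm and y = -25, 0, 25 mm, stand three terminal posts 22 mm high.
- lever_plate: Aluminium plate on the console's right (-y) half, 110 (its x) by 60 by 6 mm, origin at the centre of its underside, which lies on the console's top. Its x axis is the direction in which the lever must be pushed (also marked by pairs of dots: white at the start, orange at the first click, green at the second stop). It is turned differently from the console in each run.
- range_lever (a joint): Travel of the orange lever along the plate's +x axis, in m: 0 at the start, 0.025 at the first click (detent), 0.050 at the second stop, which is the hard end of the slot. Each click notch holds the lever; about 5 to 7 N of push gets it over the hump to the next one (at slow speed), and past the hump (12 mm and 37 mm) it snaps on by itself into the next notch; let go short of the hump and it springs back to the notch before. It stays where it is in a notch.
- lever_grip (a point): Centre of the lever's orange paddle, which moves with the lever; axes as the lever plate's. The paddle is an upright block 12 mm thick along the slot (x), 34 mm wide across it (y), 30 mm high (15 mm above and below this point); its underside is 12 mm above the plate. With the lever at 0 this point is at x = -25 mm, y = 0, z = 33 mm in the frame of lever_plate.
- output_button (a joint): Travel of the green output button, in m: 0 up, 0.006 fully down. Spring return, about 5 N when fully down.
- output_button_top (a point): Centre of the top face of the green button, a round cap of 32 mm diameter that stands 6 mm out of a black collar of 48 mm diameter and 12 mm height, on the console's left (+y) half. Pressed straight down.
- cutoff_button (a joint): Travel of the red cut-off button, in m: 0 up, 0.006 down. Not to be pressed.
- cutoff_button_top (a point): Centre of the top face of the red button, same shape as the green one, about 80 mm from it. The two change places from run to run.
- parts_jar: Small pale capped jar, 36 mm diameter, 45 mm high, standing loose on the console's top near the robot-side edge. Origin at the centre of its underside. To be left alone.
- breadboard: White breadboard on a loose black base plate 200 by 140 mm, at most 28 mm high, on the table to the left of the console. Origin at the centre of its underside. To be left alone.
- screwdriver: Screwdriver, 170 mm long, lying loose on the table to the right of the console. To be left alone.

How it is judged:
On the way, in this order (a step that is already met when the one before it is completed fails the run):
1. the range lever stands at its second stop, past the first click (value of joint range_lever above 0.045 m), for 0.2 s.
2. the green output button is pressed down (value of joint output_button above 0.0045 m), for 0.05 s.
At the end, for the whole second after the job is handed in: The lever rests within 5 mm of its second stop, both buttons are up again, and jar, breadboard and screwdriver are within 15, 20 and 20 mm of where they stood (value of joint range_lever above 0.045 m and value of joint each of output_button, cutoff_button below 0.002 m and distance of parts_jar from where it was at the start of the episode below 0.015 m and distance of each of breadboard, screwdriver from where it was at the start of the episode below 0.02 m); the robot touches nothing.
It fails at once if the green button is pressed (over 3 mm) before the lever is at its second stop (value of joint output_button above 0.003 m and value of joint range_lever below 0.044 m).
It fails at once if the red cut-off button is pressed (over 3 mm) (value of joint cutoff_button above 0.003 m).
It fails at once if the jar is pushed away, lifted, carried or tipped over (distance of parts_jar from where it was at the start of the episode above 0.02 m or angle between parts_jar's own z axis and vertical above 0.5 rad).
It fails at once if the breadboard is pushed away, lifted or carried (distance of breadboard from where it was at the start of the episode above 0.025 m).
It fails at once if the screwdriver is pushed away, lifted or carried (distance of screwdriver from where it was at the start of the episode above 0.025 m).
It also fails if it takes over 35 s, if anything falls off the work surface, if the arm or the gripper's body presses on something with over 40 N, if the wrist force passes 120 N, or if a joint passes its speed limit or range.

## Working session

There is one attempt and no reset: what is moved stays moved. The work goes in short steps, Python scripts to look and compute and a tool call to move; the robot and the scene stay as the last step left them, time stands still between calls to the robot, and variables do not carry over. Pictures are saved under pics/ and viewed, and the job is handed in when it is done.

Besides the shell and the picture viewer there is one more tool, called after ">>>" in YAML: its name, and indented under it one key for each argument. play_rows: Moves the arm, as the interface text tells. Its arguments: {"type":"object","properties":{"steps":{"type":"array"},"newtons":{"type":"number"}},"required":["steps"]}

```bash
ls; mkdir -p pics
python3 - <<'E'
from station import telemetry, optics, finder
import cv2
s=telemetry.get_state(); print(s)
for c in ("scene","top"):
    im=optics.grab_frame(c); cv2.imwrite(f"pics/{c}0.png",im[:,:,::-1])
    k=optics.calibration(c); print(c,k)
    for q in ("lever_grip","output_button_top","cutoff_button_top","parts_jar","lever_plate","console"):
        r=finder.pinpoint(q,c); print(q,[(x['location'],round(x['confidence'],2)) for x in r[:3]])
E
```

```text
pics
{'t': 0.0, 'q': array([ 1.44909589e+00,  3.59378379e-01,  1.10606042e-02, -3.54689236e-04,
       -1.22407915e+00, -2.88113458e-01]), 'qd': array([ 1.10051758e-03,  1.10086469e-05, -9.63066310e-04,  2.39601303e-04,
       -2.62424083e-05, -1.60975076e-04]), 'joint_efforts': array([-7.04717295e-04, -5.82710302e+01,  2.93055314e+01,  6.99729145e+00,
        7.01461133e-03, -1.67542430e-04]), 'eef_pos': array([0.2688605 , 0.61893302, 0.40372788]), 'ee_rot': array([ 0.08276099,  1.56916136, -1.89797002]), 'force': array([0.40574647, 0.22523718, 0.61963265]), 'moment': array([ 0.00683803, -0.0172661 , -0.00778573]), 'width': 0.08781119652199235}
scene {'fx': 451.5557292060226, 'fy': 451.5557292060226, 'cx': 279.17018767774385, 'cy': 204.56120798775365, 'T': array([[-0.28610484,  0.52939673, -0.79867585,  1.43525063],
       [ 0.95809936,  0.14607558, -0.24638898,  0.34838626],
       [-0.01377048, -0.83570391, -0.54900761,  0.65715182],
       [ 0.        ,  0.        ,  0.        ,  1.        ]])}
lever_grip [([184.9, 220.1], 0.61)]
output_button_top [([190.9, 298.0], 0.65)]
cutoff_button_top [([209.3, 294.3], 0.43)]
parts_jar [([189.4, 266.4], 0.57)]
lever_plate [([203.2, 224.5], 0.94)]
console [([224.6, 262.4], 0.91)]
top {'fx': 502.6540193476384, 'fy': 502.6540193476384, 'cx': 286.6661202530903, 'cy': 201.8976132634111, 'T': array([[-0.01209194, -0.98548144,  0.16935205,  0.43229857],
       [-0.99984322,  0.01410718,  0.01070151,  0.06862624],
       [-0.01293522, -0.1691961 , -0.98549752,  1.10027212],
       [ 0.        ,  0.        ,  0.        ,  1.        ]])}
lever_grip [([219.3, 355.9], 0.63)]
output_button_top [([243.3, 265.5], 0.64)]
cutoff_button_top [([202.5, 262.5], 0.72)]
parts_jar [([250.7, 309.9], 0.63)]
lever_plate [([211.4, 344.3], 0.65)]
console []
```

Run:
```python
import cv2
a=cv2.imread("pics/top0.png"); cv2.imwrite("pics/t1.png",cv2.resize(a[130:310,200:440],None,fx=3.3,fy=3.3,interpolation=cv2.INTER_CUBIC))
a=cv2.imread("pics/scene0.png"); cv2.imwrite("pics/s1.png",cv2.resize(a[140:290,160:370],None,fx=3.8,fy=3.8,interpolation=cv2.INTER_CUBIC))
```

```text
(no output)
```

View pics/t1.png

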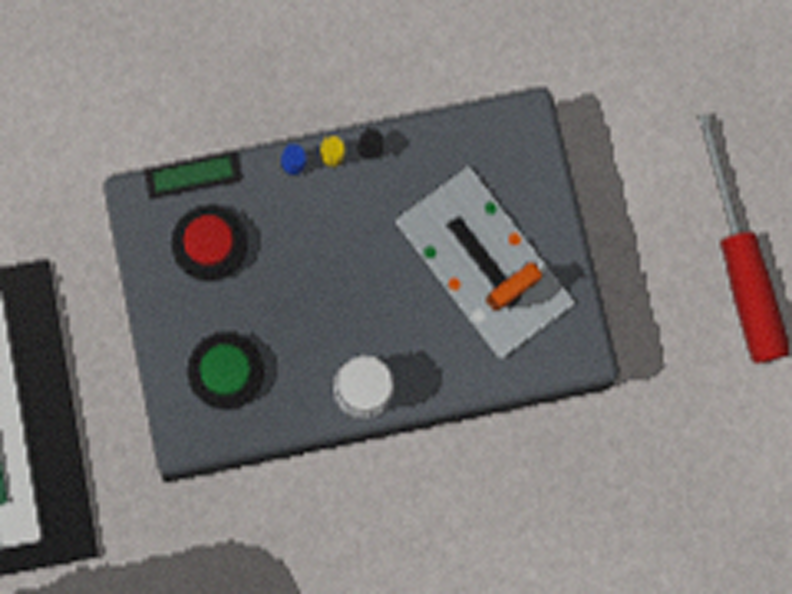

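View pics/s1.png

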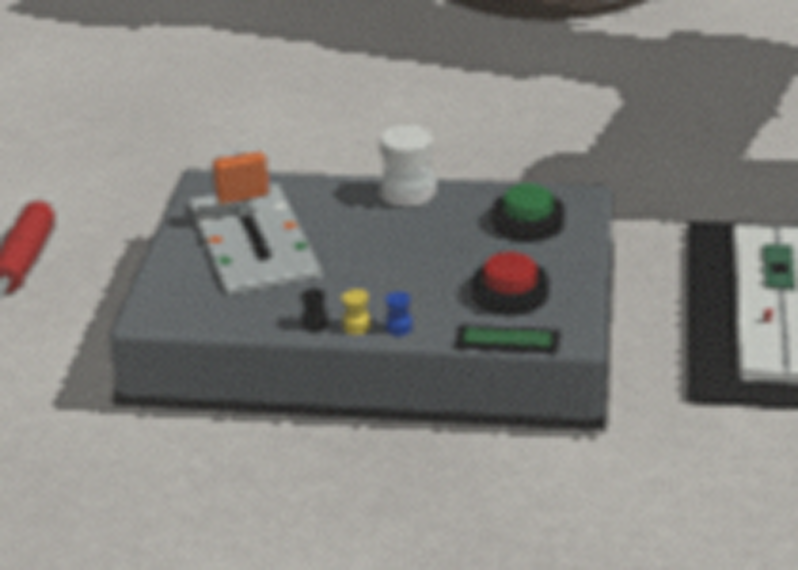

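View pics/top0.png

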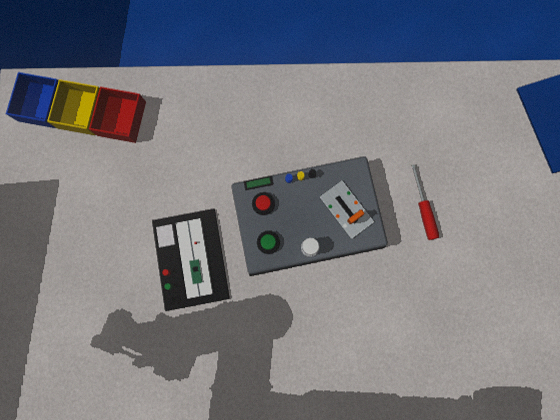

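The top picture shows the plate corners at crop (470,167), (395,220), (503,358), (575,302), and the paddle top at about (516,287). The green button is at (225,369), the red at (208,238) and the jar at (364,382). Next I convert these to world coordinates.

```bash
cat > h.py <<'E'
import numpy as np
from station import optics
def ray(cam,u,v,z):
    k=optics.calibration(cam);T=np.array(k['T'])
    d=T[:3,:3]@np.array([(u-k['cx'])/k['fx'],(v-k['cy'])/k['fy'],1]);o=T[:3,3]
    return o+d*(z-o[2])/d[2]
def tc(x,y): return 200+(x+.5)/3.3-.5,130+(y+.5)/3.3-.5
def sc(x,y): return 160+(x+.5)/3.8-.5,140+(y+.5)/3.8-.5
E
python3 - <<'E'
from h import *
import cv2
from station import telemetry,finder
def P(n,x,y,z): p=ray('top',*tc(x,y),z);print(n,p.round(4));return p
def S(n,x,y,z): p=ray('scene',*sc(x,y),z);print(n,'scene',p.round(4));return p
c=[P('plate',*q,.066) for q in [(470,167),(395,220),(503,358),(575,302)]]
cs=[S('plate',*q,.066) for q in [(322,275),(232,290),(188,200),(282,186)]]
for a in (c,cs):
  print('cent',np.mean(a,0))
m=np.array(c); ax=(m[0]+m[1]-m[2]-m[3])/2; print('ax',ax,np.linalg.norm(ax),np.degrees(np.arctan2(ax[1],ax[0])))
ay=(m[1]+m[2]-m[0]-m[3])/2; print('ay',ay,np.linalg.norm(ay))
m=np.array(cs); ax=(m[0]+m[1]-m[2]-m[3])/2; print('ax',ax,np.linalg.norm(ax),np.degrees(np.arctan2(ax[1],ax[0])))
g2=P('gdotL',430,252,.066);g1=P('gdotR',491,209,.066);o2=P('odL',454,284,.066);o1=P('odR',515,239,.066)
P('green',225,369,.078);S('green',529,195,.078)
P('red',208,238,.078);S('red',511,268,.078)
P('jar',363,382,.105);S('jar',407,137,.105)
P('paddle',514,282,.114);S('padtop',240,160,.114);S('padcent',242,178,.099)
for n,q in dict(a=(105,185),b=(547,88),c=(612,385),d=(165,473)).items(): P('con'+n,*q,.06)
for cam in ('top','scene'):
  for q in ("range_lever","output_button","cutoff_button"):
    r=finder.silhouettes(q,cam)
    for x in r[:2]:
      v,u=np.nonzero(x['pixels']); print(cam,q,x['confidence'],u.mean(),v.mean(),x['extent'])
E
```

```text
plate [ 0.6545 -0.0371  0.066 ]
plate [0.6209 0.0114 0.066 ]
plate [ 0.5324 -0.0539  0.066 ]
plate [ 0.567  -0.1002  0.066 ]
plate scene [0.6271 0.0139 0.066 ]
plate scene [ 0.6569 -0.0332  0.066 ]
plate scene [ 0.5682 -0.1017  0.066 ]
plate scene [ 0.5353 -0.0484  0.066 ]
cent [ 0.59369037 -0.04493631  0.066     ]
cent [ 0.59686751 -0.04234103  0.066     ]
ax [0.0879854  0.06419846 0.        ] 0.10891682266781062 36.11632310112793
ay [-0.03408864  0.04738169  0.        ] 0.05837002795469455
ax [0.0902539  0.06542268 0.        ] 0.11147148864021034 35.9373673999666
gdotL [ 0.6    -0.0102  0.066 ]
gdotR [ 0.6271 -0.0495  0.066 ]
odL [ 0.5794 -0.0247  0.066 ]
odR [ 0.6076 -0.064   0.066 ]
green [0.5267 0.1191 0.078 ]
green scene [0.5218 0.1175 0.078 ]
red [0.6089 0.1293 0.078 ]
red scene [0.606  0.1281 0.078 ]
jar [0.5153 0.035  0.105 ]
jar scene [0.5157 0.0338 0.105 ]
paddle [ 0.5733 -0.0564  0.114 ]
padtop scene [ 0.586  -0.0532  0.114 ]
padcent scene [ 0.5831 -0.0543  0.099 ]
cona [0.6475 0.1962 0.06  ]
conb [ 0.7071 -0.0889  0.06  ]
conc [ 0.5152 -0.1221  0.06  ]
cond [0.4641 0.1577 0.06  ]
top range_lever 0.51 355.23275862068965 216.01724137931035 [347.4, 207.5, 363.4, 224.9]
top output_button 0.65 267.40314136125653 241.13612565445027 [259.6, 231.7, 277.0, 247.4]
top cutoff_button 0.75 263.2710843373494 201.64457831325302 [252.3, 191.9, 270.6, 208.7]
scene range_lever 0.56 223.22346368715083 186.62569832402235 [214.6, 176.0, 234.0, 196.9]
scene output_button 0.71 369.22657952069716 223.57080610021785 [343.0, 197.5, 403.3, 247.6]
scene output_button 0.59 298.3565217391304 192.66086956521738 [292.8, 191.5, 308.4, 200.6]
scene cutoff_button 0.6 294.0 211.16101694915255 [289.3, 203.1, 303.7, 217.8]
```

```bash
cat >> h.py <<'E'
from scipy.spatial.transform import Rotation as Ro
from station import telemetry
C=np.array([.595,-.044,.06]); YAW=np.radians(36)
PX=np.array([np.cos(YAW),np.sin(YAW),0]);PY=np.array([-np.sin(YAW),np.cos(YAW),0])
def cur():
    s=telemetry.get_state(); return s,Ro.from_euler('xyz',s['ee_rot']).as_matrix(),np.array(s['eef_pos'])
def plan(tip,s_=1,zdir=PY):
    s,R,p=cur()
    X=np.array([0,0,-1.]);Z=s_*zdir;Y=np.cross(Z,X);G=np.c_[X,Y,Z]
    rv=Ro.from_matrix(R.T@G).as_rotvec()
    d=np.array(tip)+[0,0,.178]-p
    print('t',s['t'],'pos',p.round(4),'F',s['force'].round(1),'q6',s['q'][5].round(2),'w',round(s['width'],4))
    print('turn units',np.round(np.degrees(rv)/6,2),'shift now-axes units',np.round(R.T@d/.025,2),'shift after turn units',np.round(G.T@d/.025,2))
E
python3 - <<'E'
from h import *
for s in (1,-1): plan(C+PX*-.062+[0,0,.08],s)
E
```

```text
t 1.0 pos [0.2689 0.6191 0.4047] F [0.6 0.  0.4] q6 -0.29 w 0.0874
turn units [20.09  0.    0.  ] shift now-axes units [ 3.47 21.27 21.27] shift after turn units [  3.47   7.52 -29.12]
t 1.0 pos [0.2689 0.6191 0.4047] F [0.6 0.  0.4] q6 -0.29 w 0.0874
turn units [-9.91 -0.    0.  ] shift now-axes units [ 3.47 21.27 21.27] shift after turn units [ 3.47 -7.52 29.12]
```

>>> play_rows:
  steps:
    - {"gripper": 0, "ty": 0.5, "tz": 0.5}
    - {"gripper": 0, "ty": 1, "tz": 1}
    - {"gripper": 0, "ty": 1, "tz": 1}
    - {"gripper": 0, "ty": 1, "tz": 1}
    - {"gripper": 0, "ty": 1, "tz": 1}
    - {"gripper": 0, "ty": 1, "tz": 1}
    - {"gripper": 0, "ty": 1, "tz": 1}
    - {"gripper": 0, "ty": 1, "tz": 1}
    - {"gripper": 0, "ty": 1, "tz": 1}
    - {"gripper": 0, "ty": 1, "tz": 1}
    - {"gripper": 0, "ty": 1, "tz": 1}
    - {"gripper": 0, "ty": 1, "tz": 1}
    - {"gripper": 0, "ty": 1, "tz": 1}
    - {"gripper": 0, "ty": 1, "tz": 1}
    - {"gripper": 0, "ty": 1, "tz": 1}
    - {"gripper": 0, "ty": 1, "tz": 1}
    - {"gripper": 0, "ty": 1, "tz": 1}
    - {"gripper": 0, "ty": 1, "tz": 1}
    - {"gripper": 0, "ty": 1, "tz": 1}
    - {"gripper": 0, "ty": 1, "tz": 1}
  newtons: 20

```text
invalid input
```

>>> play_rows:
  steps:
    - {"gripper": 0, "ty": 0.8, "tz": 0.8, "ax": 0}
    - {"gripper": 0, "ty": 0.4, "tz": 0.4, "ax": 0}
    - {"gripper": 0, "ax": -1}
    - {"gripper": 0, "ax": -1}
    - {"gripper": 0, "ax": -1}
    - {"gripper": 0, "ax": -1}
    - {"gripper": 0, "ax": -1}
    - {"gripper": 0, "ax": -1}
    - {"gripper": 0, "ax": -1}
    - {"gripper": 0, "ax": -1}
    - {"gripper": 0, "ax": -1}
    - {"gripper": 0, "ax": -0.9}
    - {"gripper": 0}
    - {"gripper": 0}

```text
invalid input
```

Run:
```python
from h import *
plan(C+PX*-.062+[0,0,.026],-1)
import cv2
from station import optics
for c in('top','scene'): cv2.imwrite(f"pics/{c}2.png",optics.grab_frame(c)[:,:,::-1])
```

```text
t 1.0 pos [0.2689 0.6191 0.4047] F [0.6 0.  0.4] q6 -0.29 w 0.0874
turn units [-9.91 -0.    0.  ] shift now-axes units [ 5.63 21.27 21.27] shift after turn units [ 5.63 -7.52 29.12]
```

View pics/scene2.png

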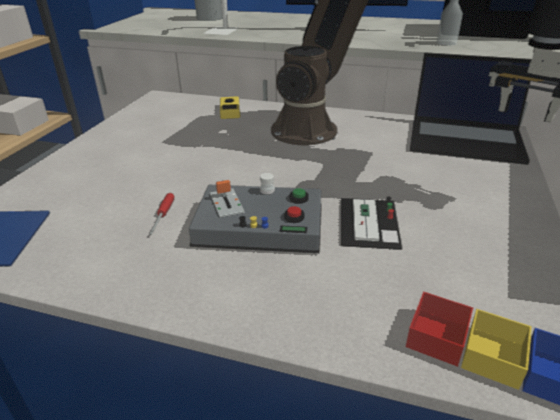

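Both calls were refused and nothing moved. The rows probably need every field present.

>>> play_rows:
  steps:
    - {"gripper": 0, "tx": 0, "ty": 0.5, "tz": 0.5, "ax": 0, "ay": 0, "az": 0}
    - {"gripper": 0, "tx": 0, "ty": 1, "tz": 1, "ax": 0, "ay": 0, "az": 0}
    - {"gripper": 0, "tx": 0, "ty": 1, "tz": 1, "ax": 0, "ay": 0, "az": 0}
    - {"gripper": 0, "tx": 0, "ty": 1, "tz": 1, "ax": 0, "ay": 0, "az": 0}
    - {"gripper": 0, "tx": 0, "ty": 1, "tz": 1, "ax": 0, "ay": 0, "az": 0}
    - {"gripper": 0, "tx": 0, "ty": 1, "tz": 1, "ax": 0, "ay": 0, "az": 0}
    - {"gripper": 0, "tx": 0, "ty": 1, "tz": 1, "ax": 0, "ay": 0, "az": 0}
    - {"gripper": 0, "tx": 0, "ty": 1, "tz": 1, "ax": 0, "ay": 0, "az": 0}
    - {"gripper": 0, "tx": 0, "ty": 1, "tz": 1, "ax": 0, "ay": 0, "az": 0}
    - {"gripper": 0, "tx": 0, "ty": 1, "tz": 1, "ax": 0, "ay": 0, "az": 0}
  newtons: 20

```text
t: 1.93
eef_pos: [0.3924, 0.3049, 0.405]
ee_rot: [2.958, 1.57, 0.978]
force: [1.1, 0.0, 0.9]
width: 0.0262
```

>>> play_rows:
  steps:
    - {"gripper": 0, "tx": 0, "ty": 1, "tz": 1, "ax": 0, "ay": 0, "az": 0}
    - {"gripper": 0, "tx": 0, "ty": 1, "tz": 1, "ax": 0, "ay": 0, "az": 0}
    - {"gripper": 0, "tx": 0, "ty": 1, "tz": 1, "ax": 0, "ay": 0, "az": 0}
    - {"gripper": 0, "tx": 0, "ty": 1, "tz": 1, "ax": 0, "ay": 0, "az": 0}
    - {"gripper": 0, "tx": 0, "ty": 1, "tz": 1, "ax": 0, "ay": 0, "az": 0}
    - {"gripper": 0, "tx": 0, "ty": 1, "tz": 1, "ax": 0, "ay": 0, "az": 0}
    - {"gripper": 0, "tx": 0, "ty": 1, "tz": 1, "ax": 0, "ay": 0, "az": 0}
    - {"gripper": 0, "tx": 0, "ty": 1, "tz": 1, "ax": 0, "ay": 0, "az": 0}
    - {"gripper": 0, "tx": 0, "ty": 1, "tz": 1, "ax": 0, "ay": 0, "az": 0}
    - {"gripper": 0, "tx": 0, "ty": 1, "tz": 1, "ax": 0, "ay": 0, "az": 0}
    - {"gripper": 0, "tx": 0, "ty": 1, "tz": 1, "ax": 0, "ay": 0, "az": 0}
    - {"gripper": 0, "tx": 0, "ty": 0.7, "tz": 0.7, "ax": 0, "ay": 0, "az": 0}

```text
t: 2.93
eef_pos: [0.5445, -0.0807, 0.4048]
ee_rot: [1.453, 1.57, -0.528]
force: [0.8, 0.6, -0.5]
width: 0.0005
```

>>> play_rows:
  steps:
    - {"gripper": 0, "tx": 0, "ty": 0, "tz": 0, "ax": -1, "ay": 0, "az": 0}
    - {"gripper": 0, "tx": 0, "ty": 0, "tz": 0, "ax": -1, "ay": 0, "az": 0}
    - {"gripper": 0, "tx": 0, "ty": 0, "tz": 0, "ax": -1, "ay": 0, "az": 0}
    - {"gripper": 0, "tx": 0, "ty": 0, "tz": 0, "ax": -1, "ay": 0, "az": 0}
    - {"gripper": 0, "tx": 0, "ty": 0, "tz": 0, "ax": -1, "ay": 0, "az": 0}
    - {"gripper": 0, "tx": 0, "ty": 0, "tz": 0, "ax": -1, "ay": 0, "az": 0}
    - {"gripper": 0, "tx": 0, "ty": 0, "tz": 0, "ax": -1, "ay": 0, "az": 0}
    - {"gripper": 0, "tx": 0, "ty": 0, "tz": 0, "ax": -1, "ay": 0, "az": 0}
    - {"gripper": 0, "tx": 0, "ty": 0, "tz": 0, "ax": -1, "ay": 0, "az": 0}
    - {"gripper": 0, "tx": 0, "ty": 0, "tz": 0, "ax": -0.9, "ay": 0, "az": 0}
    - {"gripper": 0, "tx": 0, "ty": 0, "tz": 0, "ax": 0, "ay": 0, "az": 0}
    - {"gripper": 0, "tx": 0, "ty": 0, "tz": 0, "ax": 0, "ay": 0, "az": 0}

```text
t: 3.93
eef_pos: [0.5439, -0.0782, 0.4048]
ee_rot: [1.061, 1.571, 0.114]
force: [0.7, -0.1, -0.8]
width: 0.0002
```

Run:
```python
from h import *
plan(C+PX*-.062+[0,0,.026],-1)
import cv2
from station import optics
for c in('scene',):
  a=optics.grab_frame(c)[:,:,::-1]; cv2.imwrite(f"pics/{c}3.png",cv2.resize(a[80:290,120:400],None,fx=2.8,fy=2.8))
```

```text
t 3.9333 pos [ 0.5439 -0.0782  0.4048] F [ 0.7 -0.1 -0.8] q6 1.98 w 0.0002
turn units [-0.04  0.   -0.  ] shift now-axes units [ 5.63 -0.02  0.09] shift after turn units [ 5.63 -0.02  0.1 ]
```

View pics/scene3.png

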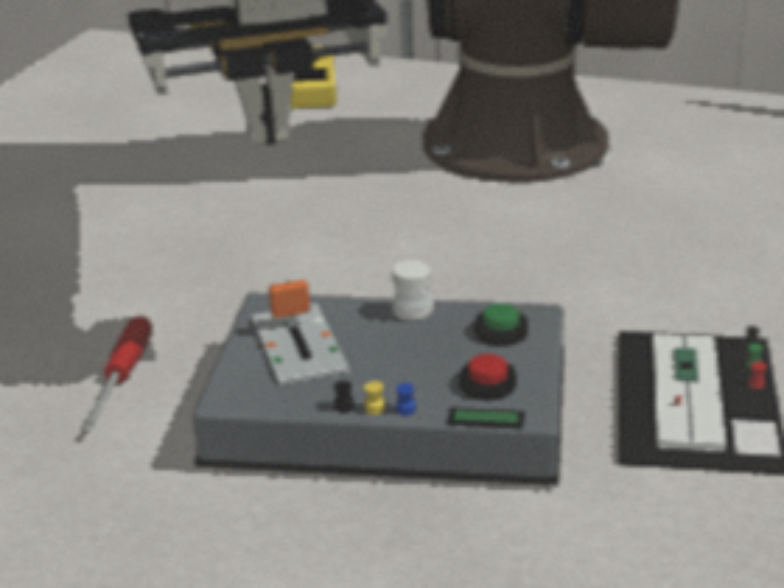

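>>> play_rows:
  steps:
    - {"gripper": 0, "tx": 1, "ty": 0, "tz": 0.1, "ax": 0, "ay": 0, "az": 0}
    - {"gripper": 0, "tx": 1, "ty": 0, "tz": 0, "ax": 0, "ay": 0, "az": 0}
    - {"gripper": 0, "tx": 1, "ty": 0, "tz": 0, "ax": 0, "ay": 0, "az": 0}
    - {"gripper": 0, "tx": 1, "ty": 0, "tz": 0, "ax": 0, "ay": 0, "az": 0}
    - {"gripper": 0, "tx": 0.5, "ty": 0, "tz": 0, "ax": 0, "ay": 0, "az": 0}
    - {"gripper": 0, "tx": 0.5, "ty": 0, "tz": 0, "ax": 0, "ay": 0, "az": 0}
    - {"gripper": 0, "tx": 0.4, "ty": 0, "tz": 0, "ax": 0, "ay": 0, "az": 0}
    - {"gripper": 0, "tx": 0.2, "ty": 0, "tz": 0, "ax": 0, "ay": 0, "az": 0}
    - {"gripper": 0, "tx": 0, "ty": 0, "tz": 0, "ax": 0, "ay": 0, "az": 0}

```text
t: 4.73
eef_pos: [0.5451, -0.0803, 0.2637]
ee_rot: [-2.064, 1.569, -3.009]
force: [-0.0, 0.6, -0.1]
width: 0.0004
```

Run:
```python
from h import *
plan(C+PX*-.062+[0,0,.026],-1)
import cv2
from station import optics
o=[]
for c,(x,y) in(('scene',(160,100)),('top',(220,130))):
  a=optics.grab_frame(c)[:,:,::-1]; o.append(cv2.resize(a[y:y+180,x:x+200],None,fx=2,fy=2,interpolation=cv2.INTER_CUBIC))
cv2.imwrite(f"pics/b4.png",np.hstack(o))
```

```text
t 4.7333 pos [ 0.5451 -0.0803  0.2637] F [-0.   0.6 -0.1] q6 1.99 w 0.0004
turn units [-0.03 -0.01  0.01] shift now-axes units [-0.01 -0.01 -0.  ] shift after turn units [-0.01 -0.01 -0.  ]
```

View pics/b4.png

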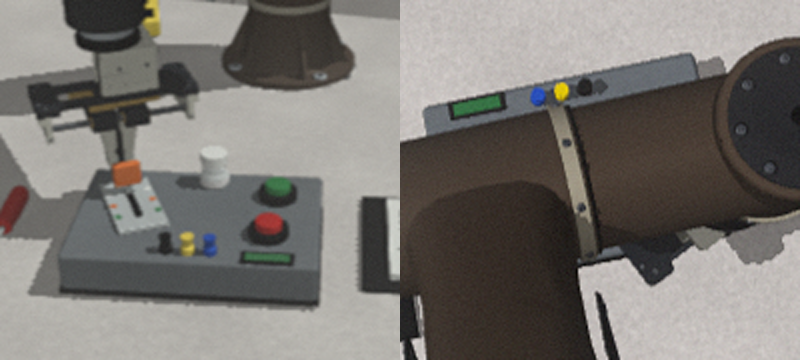

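The closed fingers stand just behind the paddle with no contact. The arm hides the plate in the top view. Pushing slowly along +ty.

>>> play_rows:
  steps:
    - {"gripper": 0, "tx": 0, "ty": 0.2, "tz": 0, "ax": 0, "ay": 0, "az": 0}
    - {"gripper": 0, "tx": 0, "ty": 0.2, "tz": 0, "ax": 0, "ay": 0, "az": 0}
    - {"gripper": 0, "tx": 0, "ty": 0.2, "tz": 0, "ax": 0, "ay": 0, "az": 0}
    - {"gripper": 0, "tx": 0, "ty": 0.2, "tz": 0, "ax": 0, "ay": 0, "az": 0}
    - {"gripper": 0, "tx": 0, "ty": 0.2, "tz": 0, "ax": 0, "ay": 0, "az": 0}
    - {"gripper": 0, "tx": 0, "ty": 0.1, "tz": 0, "ax": 0, "ay": 0, "az": 0}

```text
t: 5.33
eef_pos: [0.5679, -0.0639, 0.2648]
ee_rot: [-1.579, 1.57, -2.523]
force: [-1.5, -2.1, 1.6]
width: 0.0005
```

>>> play_rows:
  steps:
    - {"gripper": 0, "tx": 0, "ty": 0.1, "tz": 0, "ax": 0, "ay": 0, "az": 0}
    - {"gripper": 0, "tx": 0, "ty": 0.1, "tz": 0, "ax": 0, "ay": 0, "az": 0}
    - {"gripper": 0, "tx": 0, "ty": 0.1, "tz": 0, "ax": 0, "ay": 0, "az": 0}
    - {"gripper": 0, "tx": 0, "ty": 0.1, "tz": 0, "ax": 0, "ay": 0, "az": 0}

```text
t: 5.67
eef_pos: [0.5761, -0.0578, 0.2647]
ee_rot: [1.456, 1.57, 0.512]
force: [0.6, -0.1, 0.4]
width: 0.0005
```

>>> play_rows:
  steps:
    - {"gripper": 0, "tx": 0, "ty": 0.1, "tz": 0, "ax": 0, "ay": 0, "az": 0}
    - {"gripper": 0, "tx": 0, "ty": 0.1, "tz": 0, "ax": 0, "ay": 0, "az": 0}
    - {"gripper": 0, "tx": 0, "ty": 0.1, "tz": 0, "ax": 0, "ay": 0, "az": 0}
    - {"gripper": 0, "tx": 0, "ty": 0.1, "tz": 0, "ax": 0, "ay": 0, "az": 0}
    - {"gripper": 0, "tx": 0, "ty": 0.1, "tz": 0, "ax": 0, "ay": 0, "az": 0}

```text
t: 6.08
eef_pos: [0.5853, -0.0513, 0.2647]
ee_rot: [-1.764, 1.569, -2.708]
force: [-3.2, -2.5, 3.4]
width: 0.0002
```

Run:
```python
from h import *
plan(C+PX*.0095+[0,0,.026],-1)
import cv2
from station import optics
o=[]
for c,(x,y) in(('scene',(180,130)),):
  a=optics.grab_frame(c)[:,:,::-1]; o.append(cv2.resize(a[y:y+120,x:x+160],None,fx=4,fy=4,interpolation=cv2.INTER_CUBIC))
cv2.imwrite(f"pics/b5.png",np.hstack(o))
```

```text
t 6.0833 pos [ 0.5853 -0.0513  0.2647] F [-3.2 -2.5  3.4] q6 1.95 w 0.0002
turn units [-0.02 -0.    0.02] shift now-axes units [ 0.03  0.87 -0.01] shift after turn units [ 0.03  0.87 -0.01]
```

View pics/b5.png

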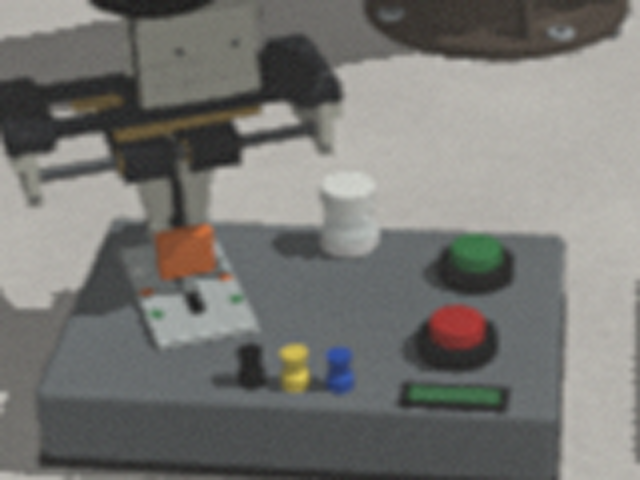

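The paddle is now at the orange dots, the first click. The contact forces fit the expected click profile. The second stop should be about 0.85 units further.

>>> play_rows:
  steps:
    - {"gripper": 0, "tx": 0, "ty": 0.1, "tz": 0, "ax": 0, "ay": 0, "az": 0}
    - {"gripper": 0, "tx": 0, "ty": 0.1, "tz": 0, "ax": 0, "ay": 0, "az": 0}
    - {"gripper": 0, "tx": 0, "ty": 0.1, "tz": 0, "ax": 0, "ay": 0, "az": 0}
    - {"gripper": 0, "tx": 0, "ty": 0.1, "tz": 0, "ax": 0, "ay": 0, "az": 0}
    - {"gripper": 0, "tx": 0, "ty": 0.1, "tz": 0, "ax": 0, "ay": 0, "az": 0}
    - {"gripper": 0, "tx": 0, "ty": 0.1, "tz": 0, "ax": 0, "ay": 0, "az": 0}

```text
t: 6.63
eef_pos: [0.5985, -0.0417, 0.2647]
ee_rot: [1.291, 1.57, 0.347]
force: [-0.2, 0.8, -0.7]
width: 0.0005
```

>>> play_rows:
  steps:
    - {"gripper": 0, "tx": 0, "ty": 0.1, "tz": 0, "ax": 0, "ay": 0, "az": 0}
    - {"gripper": 0, "tx": 0, "ty": 0.1, "tz": 0, "ax": 0, "ay": 0, "az": 0}
    - {"gripper": 0, "tx": 0, "ty": 0, "tz": 0, "ax": 0, "ay": 0, "az": 0}

```text
t: 6.88
eef_pos: [0.6014, -0.0397, 0.2647]
ee_rot: [-1.722, 1.567, -2.665]
force: [-3.5, -2.4, 5.3]
width: 0.0004
```

Run:
```python
from h import *
plan(C+PX*.0095+[0,0,.026],-1)
import cv2
from station import optics
o=[]
for c,(x,y) in(('scene',(180,130)),):
  a=optics.grab_frame(c)[:,:,::-1]; o.append(cv2.resize(a[y:y+120,x:x+160],None,fx=4,fy=4,interpolation=cv2.INTER_CUBIC))
cv2.imwrite(f"pics/b6.png",np.hstack(o))
```

```text
t 6.8833 pos [ 0.6014 -0.0397  0.2647] F [-3.5 -2.4  5.3] q6 1.94 w 0.0004
turn units [-0.01 -0.    0.03] shift now-axes units [ 0.03  0.07 -0.01] shift after turn units [ 0.03  0.07 -0.01]
```

View pics/b6.png

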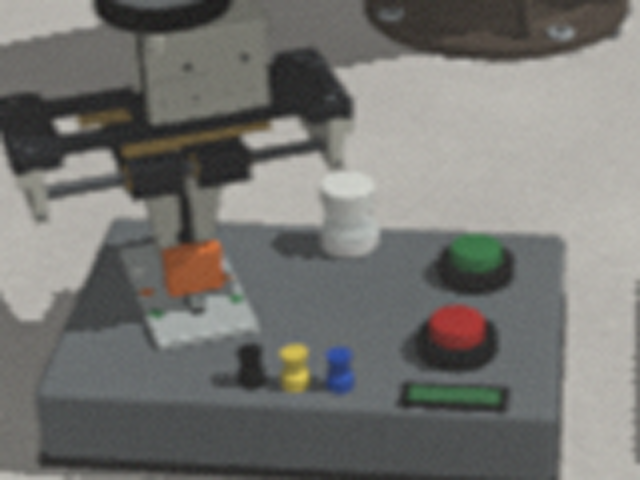

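>>> play_rows:
  steps:
    - {"gripper": 0, "tx": 0, "ty": 0.1, "tz": 0, "ax": 0, "ay": 0, "az": 0}
    - {"gripper": 0, "tx": 0, "ty": 0, "tz": 0, "ax": 0, "ay": 0, "az": 0}

```text
t: 7.1
eef_pos: [0.6022, -0.0392, 0.2647]
ee_rot: [-1.752, 1.564, -2.696]
force: [-10.6, -8.4, 9.6]
width: 0.0004
```

13.5 N with almost no motion is well above the 5 to 7 N hump, so this is the hard stop. Backing off, then rising.

>>> play_rows:
  steps:
    - {"gripper": 0, "tx": 0, "ty": 0, "tz": 0, "ax": 0, "ay": 0, "az": 0}
    - {"gripper": 0, "tx": 0, "ty": 0, "tz": 0, "ax": 0, "ay": 0, "az": 0}
    - {"gripper": 0, "tx": 0, "ty": -0.4, "tz": 0, "ax": 0, "ay": 0, "az": 0}
    - {"gripper": 0, "tx": 0, "ty": -0.5, "tz": 0, "ax": 0, "ay": 0, "az": 0}
    - {"gripper": 0, "tx": -0.5, "ty": 0, "tz": 0, "ax": 0, "ay": 0, "az": 0}
    - {"gripper": 0, "tx": -1, "ty": 0, "tz": 0, "ax": 0, "ay": 0, "az": 0}
    - {"gripper": 0, "tx": -1, "ty": 0, "tz": 0, "ax": 0, "ay": 0, "az": 0}
    - {"gripper": 0, "tx": 0, "ty": 0, "tz": 0, "ax": 0, "ay": 0, "az": 0}

```text
t: 7.77
eef_pos: [0.587, -0.051, 0.3323]
ee_rot: [1.027, 1.563, 0.085]
force: [1.2, 0.6, 0.8]
width: 0.0006
```

Run:
```python
from h import *
plan([.525,.118,.095],-1)
import cv2
from station import optics
o=[]
for c,(x,y) in(('scene',(180,130)),):
  a=optics.grab_frame(c)[:,:,::-1]; o.append(cv2.resize(a[y:y+120,x:x+160],None,fx=4,fy=4,interpolation=cv2.INTER_CUBIC))
cv2.imwrite(f"pics/b7.png",np.hstack(o))
```

```text
t 7.7667 pos [ 0.587  -0.051   0.3323] F [1.2 0.6 0.8] q6 1.95 w 0.0006
turn units [-0.    0.04 -0.07] shift now-axes units [ 2.36  1.95 -6.94] shift after turn units [ 2.37  1.97 -6.93]
```

View pics/b7.png

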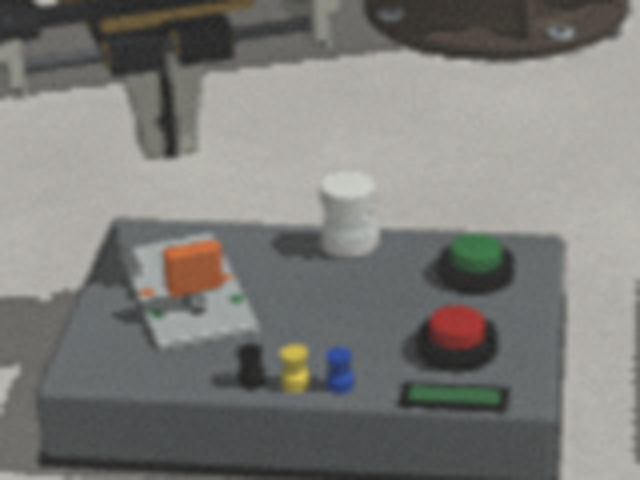

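Run:
```python
from h import *
for (x,y,z) in [(193,247,.108),(194,269,.093)]:
    p=ray('scene',180+(x+.5)/4-.5,130+(y+.5)/4-.5,z); d=p-C; print(p.round(4), d@PX,d@PY)
```

```text
[ 0.6146 -0.0291  0.108 ] 0.02463712242768481 0.0005760336265489375
[ 0.6149 -0.0295  0.093 ] 0.024646005641179313 2.6749037017495032e-06
```

>>> play_rows:
  steps:
    - {"gripper": 0, "tx": 0, "ty": 0.3, "tz": -0.9, "ax": 0, "ay": 0, "az": 0}
    - {"gripper": 0, "tx": 0, "ty": 0.3, "tz": -1, "ax": 0, "ay": 0, "az": 0}
    - {"gripper": 0, "tx": 0, "ty": 0.3, "tz": -1, "ax": 0, "ay": 0, "az": 0}
    - {"gripper": 0, "tx": 0, "ty": 0.3, "tz": -1, "ax": 0, "ay": 0, "az": 0}
    - {"gripper": 0, "tx": 0, "ty": 0.3, "tz": -1, "ax": 0, "ay": 0, "az": 0}
    - {"gripper": 0, "tx": 0, "ty": 0.3, "tz": -1, "ax": 0, "ay": 0, "az": 0}
    - {"gripper": 0, "tx": 0, "ty": 0.15, "tz": -1, "ax": 0, "ay": 0, "az": 0}
    - {"gripper": 0, "tx": 0, "ty": 0, "tz": 0, "ax": 0, "ay": 0, "az": 0}
    - {"gripper": 0, "tx": 0, "ty": 0, "tz": 0, "ax": 0, "ay": 0, "az": 0}

```text
t: 8.57
eef_pos: [0.5233, 0.1182, 0.3266]
ee_rot: [-2.608, 1.57, 2.733]
force: [-0.8, 1.0, -0.4]
width: 0.0004
```

Run:
```python
from h import *
plan([.525,.118,.095],-1)
import cv2
from station import optics
o=[]
for c,(x,y) in(('scene',(180,100)),('top',(220,130))):
  a=optics.grab_frame(c)[:,:,::-1]; o.append(cv2.resize(a[y:y+150,x:x+200],None,fx=2,fy=2,interpolation=cv2.INTER_CUBIC))
cv2.imwrite(f"pics/b8.png",np.hstack(o))
```

```text
t 8.5667 pos [0.5233 0.1182 0.3266] F [-0.8  1.  -0.4] q6 1.61 w 0.0004
turn units [ 0.01 -0.    0.  ] shift now-axes units [2.14 0.05 0.05] shift after turn units [2.14 0.05 0.05]
```

View pics/b8.png

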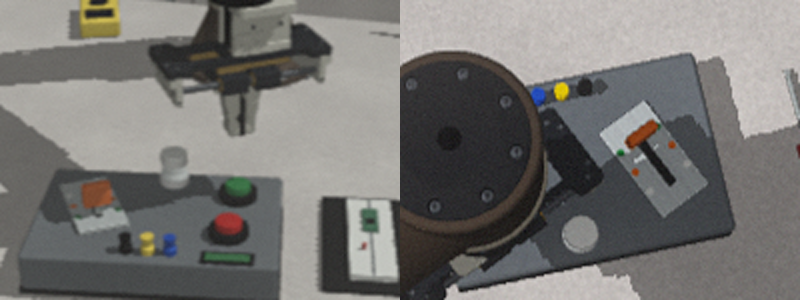

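The lever sits at plate x = 24.6 mm (expected 25), and both views agree. Descending on green.

>>> play_rows:
  steps:
    - {"gripper": 0, "tx": 0.7, "ty": 0, "tz": 0, "ax": 0, "ay": 0, "az": 0}
    - {"gripper": 0, "tx": 0.8, "ty": 0, "tz": 0, "ax": 0, "ay": 0, "az": 0}
    - {"gripper": 0, "tx": 0.7, "ty": 0, "tz": 0, "ax": 0, "ay": 0, "az": 0}
    - {"gripper": 0, "tx": 0.4, "ty": 0, "tz": 0, "ax": 0, "ay": 0, "az": 0}
    - {"gripper": 0, "tx": 0.2, "ty": 0, "tz": 0, "ax": 0, "ay": 0, "az": 0}
    - {"gripper": 0, "tx": 0.1, "ty": 0, "tz": 0, "ax": 0, "ay": 0, "az": 0}
    - {"gripper": 0, "tx": 0, "ty": 0, "tz": 0, "ax": 0, "ay": 0, "az": 0}

```text
t: 9.25
eef_pos: [0.524, 0.1166, 0.2549]
ee_rot: [-1.367, 1.569, -2.311]
force: [-1.5, -2.8, 4.9]
width: 0.0006
```

>>> play_rows:
  steps:
    - {"gripper": 0, "tx": 0.1, "ty": 0, "tz": 0, "ax": 0, "ay": 0, "az": 0}
    - {"gripper": 0, "tx": 0, "ty": 0, "tz": 0, "ax": 0, "ay": 0, "az": 0}

```text
t: 9.42
eef_pos: [0.5242, 0.1168, 0.2542]
ee_rot: [-0.268, 1.57, -1.212]
force: [-6.6, -4.0, 14.5]
width: 0.0005
```

Run:
```python
from h import *
plan([.525,.118,.072],-1)
import cv2
from station import optics
o=[]
for c,(x,y) in(('scene',(250,140)),):
  a=optics.grab_frame(c)[:,:,::-1]; o.append(cv2.resize(a[y:y+100,x:x+120],None,fx=6,fy=6,interpolation=cv2.INTER_CUBIC))
cv2.imwrite(f"pics/b9.png",np.hstack(o))
```

```text
t 9.4167 pos [0.5242 0.1168 0.2542] F [-6.6 -4.  14.5] q6 1.61 w 0.0005
turn units [-0.01  0.01  0.  ] shift now-axes units [ 0.17  0.05 -0.02] shift after turn units [ 0.17  0.05 -0.02]
```

View pics/b9.png

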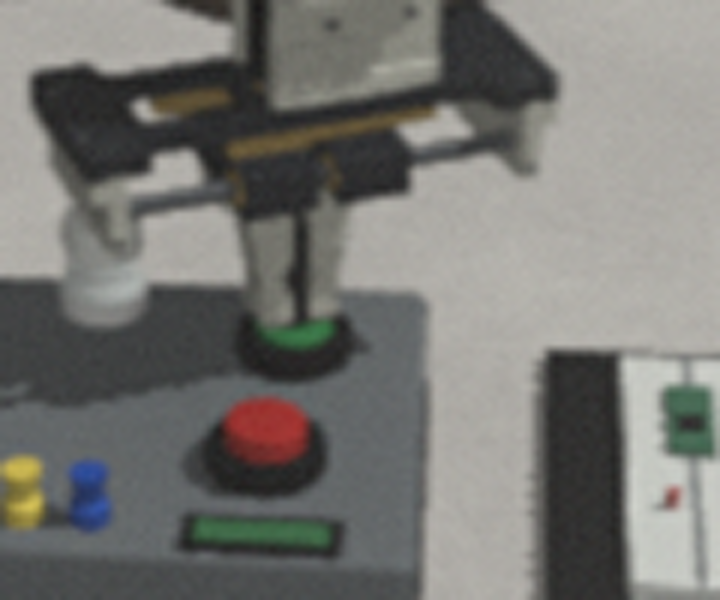

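The green cap looks flush with its collar under the fingers. The red button and the jar are clear. I'll add a little more push to be sure it has bottomed, then release.

>>> play_rows:
  steps:
    - {"gripper": 0, "tx": 0.1, "ty": 0, "tz": 0, "ax": 0, "ay": 0, "az": 0}
    - {"gripper": 0, "tx": 0, "ty": 0, "tz": 0, "ax": 0, "ay": 0, "az": 0}

```text
t: 9.63
eef_pos: [0.5242, 0.1168, 0.2538]
ee_rot: [0.362, 1.569, -0.581]
force: [-14.1, -4.5, 35.0]
width: 0.0003
```

35 N with 0.4 mm of motion means it has bottomed. Releasing and rising.

>>> play_rows:
  steps:
    - {"gripper": 0, "tx": -0.3, "ty": 0, "tz": 0, "ax": 0, "ay": 0, "az": 0}
    - {"gripper": 0, "tx": -0.6, "ty": 0, "tz": 0, "ax": 0, "ay": 0, "az": 0}
    - {"gripper": 0, "tx": -1, "ty": 0, "tz": 0, "ax": 0, "ay": 0, "az": 0}
    - {"gripper": 0, "tx": -1, "ty": 0, "tz": 0, "ax": 0, "ay": 0, "az": 0}
    - {"gripper": 0, "tx": -1, "ty": 0, "tz": 0, "ax": 0, "ay": 0, "az": 0}
    - {"gripper": 0, "tx": -1, "ty": 0, "tz": 0, "ax": 0, "ay": 0, "az": 0}
    - {"gripper": 0, "tx": 0, "ty": 0, "tz": 0, "ax": 0, "ay": 0, "az": 0}
    - {"gripper": 0, "tx": 0, "ty": 0, "tz": 0, "ax": 0, "ay": 0, "az": 0}

```text
t: 10.3
eef_pos: [0.5246, 0.1174, 0.3746]
ee_rot: [1.489, 1.566, 0.545]
force: [-0.1, -0.3, -0.7]
width: 0.0003
```

Run:
```python
from h import *
plan([.525,.118,.072],-1)
import cv2
from station import optics,finder
o=[]
for c,(x,y) in(('scene',(190,140)),):
  a=optics.grab_frame(c)[:,:,::-1]; b0=cv2.imread('pics/scene2.png')
  for q in (b0,a): o.append(cv2.resize(q[y:y+120,x:x+140],None,fx=2.8,fy=2.8,interpolation=cv2.INTER_CUBIC))
cv2.imwrite(f"pics/b10.png",np.hstack(o))
print(finder.pinpoint('parts_jar','scene'),finder.pinpoint('output_button_top','scene'))
```

```text
t 10.3 pos [0.5246 0.1174 0.3746] F [-0.1 -0.3 -0.7] q6 1.61 w 0.0003
turn units [-0.02  0.   -0.05] shift now-axes units [ 4.98  0.   -0.01] shift after turn units [ 4.98  0.03 -0.01]
[{'location': [189.6, 265.6], 'confidence': 0.61}] [{'location': [188.5, 299.5], 'confidence': 0.64}]
```

View pics/b10.png

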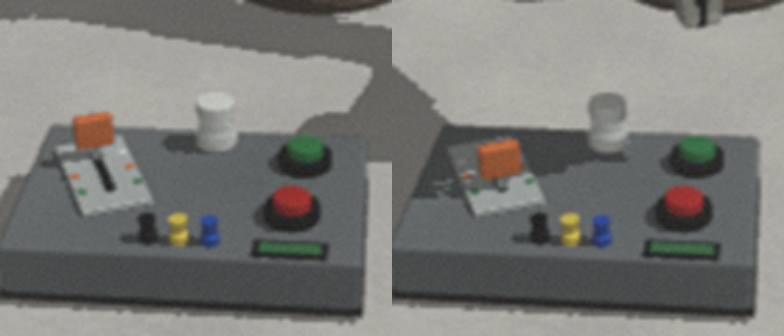

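Run:
```python
from h import *
k=optics.calibration('scene');T=np.linalg.inv(np.array(k['T']))
def pr(p):
    c=T[:3,:3]@p+T[:3,3]; return k['fx']*c[0]/c[2]+k['cx'],k['fy']*c[1]/c[2]+k['cy']
for L in (.174,.178,.182): 
    u,v=pr(np.array([.587,-.051,.3323-L])); print('b7',L,(u-180)*4,(v-130)*4)
    u,v=pr(np.array([.5242,.1168,.2542-L])); print('b9',L,(u-250)*6,(v-140)*6)
cam=np.array([.96,.25,0])
for z in (.072,.078):
    for r in (-.016,0,.016):
        u,v=pr(np.array([.5245,.118,z])+cam*r); print('cap',z,r,(u-250)*6,(v-140)*6)
import cv2
a=cv2.imread('pics/b9.png'); 
for y in range(300,380,4): print(y,a[y,285],a[y,315])
```

```text
b7 0.174 167.67796106317155 142.51334017964678
b9 0.174 289.93865044382846 303.7945067232584
b7 0.178 168.25059919572573 148.57812879089715
b9 0.178 289.8452079421611 312.16709362579354
b7 0.182 168.8208514550455 154.6176487097614
b9 0.182 289.7521365666098 320.50642707725916
cap 0.072 -0.016 292.3813980764364 301.3779284600588
cap 0.072 0 292.4106059634587 321.70924386309326
cap 0.072 0.016 292.4405227189761 342.5339954721413
cap 0.078 -0.016 292.5273020157109 288.94398589535956
cap 0.078 0 292.5583517280421 309.18654722180736
cap 0.078 0.016 292.5901572892383 329.92187694614324
300 [113 121 121] [119 129 129]
304 [120 128 129] [126 136 136]
308 [122 133 133] [126 134 136]
312 [126 136 136] [121 127 131]
316 [122 129 131] [102 111 108]
320 [109 115 118] [76 95 78]
324 [85 96 90] [ 68 102  62]
328 [67 92 65] [ 72 116  59]
332 [ 67 105  58] [ 76 120  61]
336 [ 68 111  55] [ 75 120  62]
340 [ 64 103  54] [ 66 104  58]
344 [56 85 49] [53 81 48]
348 [46 62 42] [47 60 45]
352 [39 43 39] [42 44 43]
356 [39 38 42] [37 37 40]
360 [41 39 41] [40 39 42]
364 [40 39 38] [41 41 43]
368 [36 36 35] [35 38 39]
372 [34 34 35] [38 39 39]
376 [40 41 41] [53 54 51]
```

In the press picture, the lit top face of the green cap runs down to row 340. The projection predicts 342 for fully down and 330 for up, so the press was complete. Handing in.

Run:
```python
from station import job_done
print(job_done())
```

```text
the job is handed in; nothing more can be done
None
```

The lever is at its second stop, the green button was pressed fully and let back up, and the job is handed in. No verdict was reported. The robot clock was at about 10.4 s of the 35 s allowed.

- **Lever:** I pushed it with the closed fingers through the first click to the second stop. It resisted with about 13.5 N at the end, well above the click hump. After I backed off, the paddle measured 24.6 mm along the plate, against 25 mm expected, and the scene and top pictures agreed.
- **Green button:** I pressed it until it bottomed out at about 35 N, with almost no further motion. The press picture shows the cap flush with its collar. After release it stands up again.
- **Left alone:** In the last scene picture the red button is up and the jar is where it was. I did not measure the breadboard or screwdriver at the end; the arm never went near them at low height. The arm stands clear above the console with no contact force.

**Off during the run:**
- My first two move calls were refused because the rows lacked some fields. Nothing moved.
- The button bottomed about 4 mm higher than the fingertip length given would predict. The closed fingertips are probably slightly longer than stated; an earlier picture also hints at this.

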